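# Fetch the sample tube from behind the reagents and clamp it on the shaker

## Task

The white sample tube stands hemmed in among three reagent containers in the white storage tray. Move the bottle, the jar and the canister out of the way onto the steel side tray and stand them there, and once all three are out fetch the tube and press it upright down into the shaker's sprung clamp until it stands on the platform, letting go of it only when the jaws have hold of it. Then put each of the three containers back upright on the very spot in the storage tray where it stood at the start, and never let any of the four tip over.

Things in the scene. Friction and masses are not known exactly. Their poses are not given: they have to be found in the camera images.
- tube_mid (a point): Sample tube, white plastic cylinder with a plain grey screw cap of the same width: 30 mm diameter, 100 mm tall (the cap is the top 18 mm), flat bottom with a 4 mm chamfer, about 70 g. The thinnest of the four containers, standing in the middle of them in the storage tray. The point is on its axis half-way up, 50 mm above its base; its z axis points up.
- bottle_mid (a point): Amber glass bottle with sloping shoulders, paper label and a narrow black cap: body 52 mm diameter up to 76 mm height, neck and cap 28 mm wide or less, 112 mm tall in all, about 180 g. The point is on its axis half-way up, 56 mm above its base; z up. Where it stood at the start is where it must return to.
- jar_mid (a point): Squat wide amber glass jar with a paper label and a white lid as wide as the jar: 60 mm diameter (lid 59 mm), 85 mm tall, about 200 g. The point is on its axis half-way up, 42.5 mm above its base; z up. Where it stood at the start is where it must return to.
- canister_mid (a point): Slim bare aluminium canister with a small black cap: 40 mm diameter up to 92 mm height, cap 24 mm wide, 110 mm tall in all, about 120 g. The point is on its axis half-way up, 55 mm above its base; z up. Where it stood at the start is where it must return to.
- store_floor (a point): Fixed white storage tray, 210 (x) by 220 mm (y), rim 14 mm high, floor 4 mm above the table. Point: centre of its inner floor. The tube stands 20 mm from it towards +x; 60 mm from the tube, on its +y, -y and -x sides, stand the three containers in any arrangement; on its +x side a glass vial (22 mm wide, 44 mm tall, not part of the job). A 22 mm tall rubber stopper stands in the -x, +y corner.
- side_floor (a point): Fixed steel side tray, 210 (x) by 220 mm (y), rim 14 mm high and 4 mm thick, floor 4 mm above the table. Point: centre of its inner floor. Empty but for a cork (24 mm wide, 18 mm tall) in its +x, +y corner; the three containers may be set down anywhere in it.
- clamp (a point): Place for the tube on a fixed white shaker (190 mm square, platform 70 mm above the table): point on the platform midway between the clamp's two grey jaws; x is the line they move along, z up. Jaws: 38 mm wide (y), 40 mm high, 20 mm apart up to 18 mm height, flaring to 48 mm apart at the top. Fixed 26 mm high uprights stand 62 mm out along x. Seated, the tube's middle is 50 mm above the point.
- jaw_a (a joint): Sprung jaw on the clamp's +x side: outward travel in m, 0 at rest, about 0.005 when it holds the tube, at most 0.016. Spring 250 N/m, preload 1.5 N. The tube, pressed straight down between the jaws, spreads them itself; that takes 10 to 15 N in all, more than its own weight.
- jaw_b (a joint): Sprung jaw on the clamp's -x side: outward travel in m, 0 at rest, about 0.005 when it holds the tube, at most 0.016. Spring 250 N/m, preload 1.5 N.
There are look-alikes about, which are no part of the job. What is shaped like the part that bears tube_mid but orange or red is not meant.

How it is judged:
On the way, in this order (a step that is already met when the one before it is completed fails the run):
1. bottle, jar and canister all stand released on the side tray (x of bottle_mid in the frame of side_floor between -0.1 and 0.1 m and y of bottle_mid in the frame of side_floor between -0.1 and 0.1 m and z of bottle_mid in the frame of side_floor between 0.046 and 0.066 m and angle between each of bottle_mid, jar_mid, canister_mid's own z axis and vertical below 0.15 rad and x of jar_mid in the frame of side_floor between -0.1 and 0.1 m and y of jar_mid in the frame of side_floor between -0.1 and 0.1 m and z of jar_mid in the frame of side_floor between 0.0325 and 0.0525 m and x of canister_mid in the frame of side_floor between -0.1 and 0.1 m and y of canister_mid in the frame of side_floor between -0.1 and 0.1 m and z of canister_mid in the frame of side_floor between 0.045 and 0.065 m and linear speed of each of bottle, jar, canister below 0.03 m/s and contact force between the fingers and bottle below 0.1 N and contact force between the fingers and jar below 0.1 N and contact force between the fingers and canister below 0.1 N), for 0.2 s.
2. with those three still on the side tray, the tube stands down in the clamp with both jaws closed on it while it is still held (horizontal distance between tube_mid and clamp below 0.012 m and z of tube_mid in the frame of clamp below 0.056 m and angle between tube_mid's own z axis and vertical below 0.12 rad and value of joint each of jaw_a, jaw_b above 0.0005 m and x of bottle_mid in the frame of side_floor between -0.1 and 0.1 m and y of bottle_mid in the frame of side_floor between -0.1 and 0.1 m and z of bottle_mid in the frame of side_floor between 0.046 and 0.066 m and angle between each of bottle_mid, jar_mid, canister_mid's own z axis and vertical below 0.15 rad and x of jar_mid in the frame of side_floor between -0.1 and 0.1 m and y of jar_mid in the frame of side_floor between -0.1 and 0.1 m and z of jar_mid in the frame of side_floor between 0.0325 and 0.0525 m and x of canister_mid in the frame of side_floor between -0.1 and 0.1 m and y of canister_mid in the frame of side_floor between -0.1 and 0.1 m and z of canister_mid in the frame of side_floor between 0.045 and 0.065 m and contact force between the fingers and tube above 0.5 N), for 0.1 s.
3. with those three still on the side tray, the tube is let go and stays in the clamp (horizontal distance between tube_mid and clamp below 0.012 m and z of tube_mid in the frame of clamp below 0.056 m and angle between tube_mid's own z axis and vertical below 0.12 rad and value of joint each of jaw_a, jaw_b above 0.0005 m and x of bottle_mid in the frame of side_floor between -0.1 and 0.1 m and y of bottle_mid in the frame of side_floor between -0.1 and 0.1 m and z of bottle_mid in the frame of side_floor between 0.046 and 0.066 m and angle between each of bottle_mid, jar_mid, canister_mid's own z axis and vertical below 0.15 rad and x of jar_mid in the frame of side_floor between -0.1 and 0.1 m and y of jar_mid in the frame of side_floor between -0.1 and 0.1 m and z of jar_mid in the frame of side_floor between 0.0325 and 0.0525 m and x of canister_mid in the frame of side_floor between -0.1 and 0.1 m and y of canister_mid in the frame of side_floor between -0.1 and 0.1 m and z of canister_mid in the frame of side_floor between 0.045 and 0.065 m and contact force between the fingers and tube below 0.1 N), for 0.2 s.
At the end, for the whole second after the job is handed in: The tube stands in the clamp within 12 mm of its axis, its base within 6 mm of the platform, upright within 7 degrees, both jaws pressing on it; bottle, jar and canister each stand within 15 mm of where they stood at the start, upright within 6 degrees; all are released and at rest (horizontal distance between tube_mid and clamp below 0.012 m and z of tube_mid in the frame of clamp below 0.056 m and angle between tube_mid's own z axis and vertical below 0.12 rad and value of joint each of jaw_a, jaw_b above 0.0005 m and distance of each of bottle_mid, jar_mid, canister_mid from where it was at the start of the episode below 0.015 m and angle between each of bottle_mid, jar_mid, canister_mid's own z axis and vertical below 0.1 rad and linear speed of each of bottle, jar, canister, tube below 0.03 m/s and contact force between the fingers and bottle below 0.1 N and contact force between the fingers and jar below 0.1 N and contact force between the fingers and canister below 0.1 N and contact force between the fingers and tube below 0.1 N); the robot touches nothing.
It fails at once if the tube tips over (leans more than 40 degrees) (angle between tube_mid's own z axis and vertical above 0.7 rad).
It fails at once if the bottle tips over (leans more than 40 degrees) (angle between bottle_mid's own z axis and vertical above 0.7 rad).
It fails at once if the jar tips over (leans more than 40 degrees) (angle between jar_mid's own z axis and vertical above 0.7 rad).
It fails at once if the canister tips over (leans more than 40 degrees) (angle between canister_mid's own z axis and vertical above 0.7 rad).
It also fails if it takes over 147 s, if anything falls off the work surface, if the arm or the gripper's body presses on something with over 40 N, if the wrist force passes 120 N, or if a joint passes its speed limit or range.

## Robot

A 6-joint arm with a two-finger parallel gripper is mounted at the origin on the work surface. World frame = base frame: x ahead of the robot, y to its left, z up, the work surface at z = 0. Lengths are in m, angles in rad, forces in N, time in s.
With the tool pointing down it reaches from about 0.35 to 0.8 m from the base axis. Payload 7.3 kg.
Tool frame: the origin (TCP) lies midway between the tips of the shut fingers; the grasp point (between the pads) lies manip.grip_point_offset behind it (manip.grip_point_offset is the distance from the TCP to the grasp point, in m); z points along the fingers, y is the direction in which the jaws open and shut (so a half turn about z gives the same grasp; the last joint's range is limited). The gripper opens to 85 mm and grips with 20 to 120 N. Pads are 22 mm wide; open, the fingers measure 114 mm over their backs; the gripper's body (76 mm by 85 mm) begins 54 mm behind the grasp point. The pads swing forward as they close: fully open they stand 13 mm farther back than shut.
Start: joints at [0.988, 0.342, 1.524, -0, 1.275, -0.146], TCP at [0.222, 0.476, 0.231] pointing down, gripper open.
Joint ranges: [-2.53, 2.53], [-0.77, 2.02], [0.04, 2.7], [-1, 4.14], [0.28, 2.66], [-3.11, 3.11]. Speed limits (rad/s): [2.57, 2.57, 3.14, 3.14, 3.14, 3.14].

## Interface

Orientations are given as a unit quaternion [x, y, z, w].
In Python, from station import monitor, cams, job, manip gives the robot as it stands.
- The arm moves only by the tool play_rows, never from a script. Its argument "moves" is a list of rows, each a list of 3 entries, a list of its own where there are three numbers: the opening, from 0 (shut) to 1 (fully open), then the shift along the tool's x, y, z in cm, then the turn about the tool's z in degrees. In form: [[gripper, [x, y, z], spin], ...]. A call has 1 to 20 rows; each row is the pose to reach, as a shift and turn from the pose commanded when the call began, along the tool's axes at that moment; what a row does not reach only later rows make up. A row lasts 1/10 s, in which the tool goes at most 50 mm and 8.59 degrees, less where a joint would pass 70% of its speed; a pose out of reach is approached as far as the arm can. A call with a gripper value outside its range is refused whole. The fingers move at their own pace and stop on an object; "grip_force" is the grip in N (left out, the last holds). Time passes only in rows, so rows that repeat a pose let the fingers close. It gives the time, the measured TCP pose, the force and the opening at its end, in the units of the state.
- monitor.read_state(): the state, without advancing time (a new reading comes with each control period).
- cams.camera(name): name is "scene" or "top" or "wrist"; returns a dict with "img" (384x512x3 uint8, blue, green, red), "z_map" (384x512 float32, m along the optical axis (not along the pixel's ray), 0 where there is no reading), "fx", "fy", "cx", "cy" (pixels), "k1" (the pictures are not rectified: a ray, as slopes to the right and down, at radius r is drawn at 1 + k1 r^2 times it, then the intrinsics apply), "extrinsics" (4x4, takes a point from camera to world coordinates); the wrist camera has in their place "T_tool_cam" (4x4, takes a point from camera to tool coordinates, whose origin is the TCP and whose axes are the flange's). Camera axes: x right, y up, looking along -z (the intrinsics and any distortion apply to the point x, -y, -z); pixel columns grow to the right and rows downward; lengths in m; the calibration is good to about 2 mm. A picture is of the moment at which its call begins: read the wrist's pose just before it.
- job.job_done(): hands the job in, once; it reports no verdict.
The state is a dict: "clock": time; "q": joint angles; "joint_velocities": joint speeds; "joint_efforts": joint torques, N m; "ee_pos": TCP position; "tool_rot": TCP orientation; "wrist_force": force on the tool from outside, world axes, zero at the start; "ft_torque": the same for the moment, N m; "width": opening from 0.0 (shut) to 1.0 (fully open).
Only numpy, scipy, OpenCV 4.12 (cv2) and the standard library are available. Lean on these libraries where they do the work, as an engineer would, in place of code of your own. Each camera call takes 0.05 s, during which the arm holds its last target. There are 200 camera calls.

## Working session

There is one attempt and no reset: what is moved stays moved. The work goes in short steps, Python scripts to look and compute and a tool call to move; the robot and the scene stay as the last step left them, time stands still between calls to the robot, and variables do not carry over. Pictures are saved under pics/ and viewed, about 12 in all and at most 16, crops included, and the job is handed in when it is done.

Besides the shell and the picture viewer there is one more tool, called as name(argument=value, ...), one argument or row to a line, values as JSON. play_rows: Moves the arm, as the interface text tells. Its arguments: {"type":"object","properties":{"moves":{"type":"array"},"grip_force":{"type":"number"}},"required":["moves"]}

```bash
ls; mkdir -p pics
python3 - <<'E'
from station import monitor, cams, job, manip
import cv2, numpy as np
print(monitor.read_state()); print(manip.grip_point_offset)
ims=[]
for n in ("scene","top","wrist"):
    c=cams.camera(n); np.save(f"{n}0.npy",c,allow_pickle=True)
    print(n,{k:(v if k not in("img","z_map") else v.shape) for k,v in c.items()}, (c["z_map"]>0).mean())
    cv2.imwrite(f"pics/{n}0.png",c["img"])
E
```

```text
pics
{'clock': 0.0, 'q': array([ 9.88000807e-01,  3.42714754e-01,  1.52500588e+00,  1.99946423e-05,
        1.27540679e+00, -1.45981465e-01]), 'joint_velocities': array([ 0.00071377, -0.00092272,  0.00074796, -0.00058695, -0.00032734,
       -0.00166615]), 'joint_efforts': array([-6.58158115e-04, -4.33680797e+01, -2.46009189e+01, -2.80197555e-04,
        8.01693677e-03, -8.47462388e-06]), 'ee_pos': array([0.2218484 , 0.47538562, 0.23063399]), 'tool_rot': array([ 2.16677554e-01,  9.76242925e-01, -7.13590782e-04, -2.82412849e-04]), 'wrist_force': array([-0.56151571, -0.38019537, -0.51428557]), 'ft_torque': array([-0.00230043,  0.01840955, -0.020537  ]), 'width': 0.9978525979694771}
0.0187
scene {'img': (384, 512, 3), 'z_map': (384, 512), 'fx': 448.75595224967196, 'fy': 448.75595224967196, 'cx': 254.11864222527308, 'cy': 196.03802761750794, 'k1': -0.006398303148004863, 'extrinsics': array([[ 0.3638116 , -0.53116857,  0.76518042,  1.37832989],
       [ 0.93140204,  0.21755409, -0.29182264, -0.31379046],
       [-0.01146112,  0.81885907,  0.57388019,  0.69188307],
       [ 0.        ,  0.
[... 370 characters left out ...]
],
       [ 0.01623128,  0.10869343,  0.9939428 ,  1.09080293],
       [ 0.        ,  0.        ,  0.        ,  1.        ]])} 0.9958292643229166
wrist {'img': (384, 512, 3), 'z_map': (384, 512), 'fx': 332.5144386618668, 'fy': 332.5144386618668, 'cx': 247.57419089615559, 'cy': 186.05775484084782, 'k1': -0.029796097075471952, 'T_tool_cam': array([[-5.39780336e-05,  9.47361310e-01,  3.20166434e-01,
         8.21866489e-02],
       [ 9.99999786e-01, -1.57838464e-04,  6.35632141e-04,
        -5.83461357e-04],
       [ 6.52707876e-04,  3.20166399e-01, -9.47361098e-01,
        -1.42680045e-01],
       [ 0.00000000e+00,  0.00000000e+00,  0.00000000e+00,
         1.00000000e+00]])} 0.995941162109375
```

Run:
```python
import cv2
for n in("scene","top"):
    i=cv2.imread(f"pics/{n}0.png"); cv2.imwrite(f"pics/{n}0b.png",cv2.resize(i,(800,600),interpolation=cv2.INTER_CUBIC))
```

```text
(no output)
```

View pics/scene0b.png

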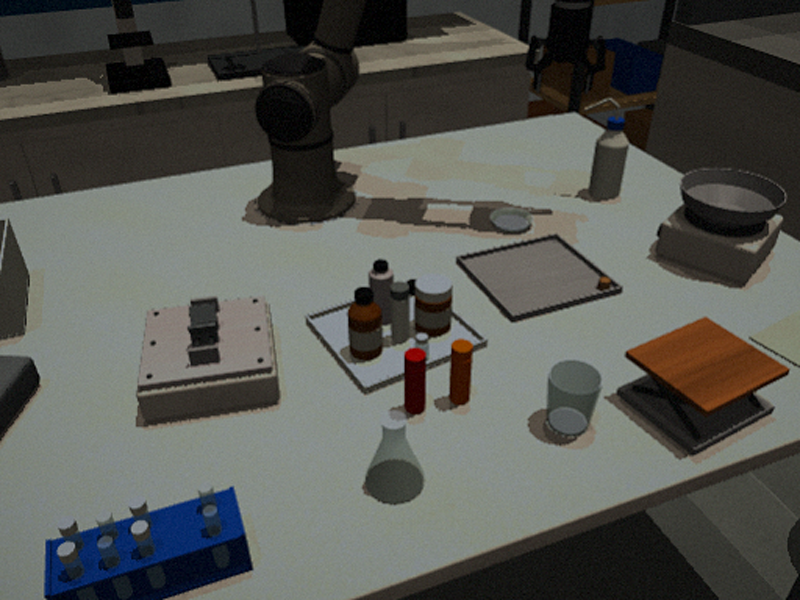

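View pics/top0b.png

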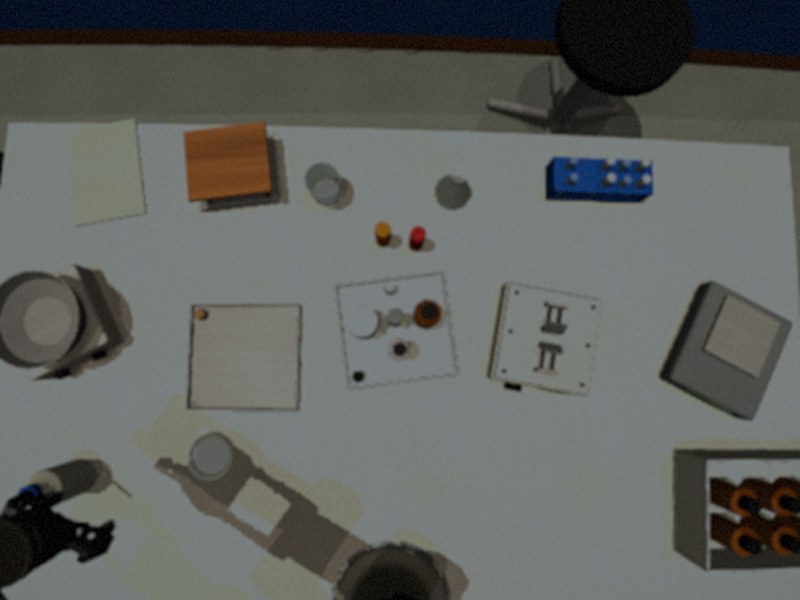

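```bash
cat > h.py <<'E'
import numpy as np, cv2
def T(c,st=None):
    if "extrinsics" in c: return c["extrinsics"]
    from scipy.spatial.transform import Rotation as R
    W=np.eye(4); W[:3,:3]=R.from_quat(st["tool_rot"]).as_matrix(); W[:3,3]=st["ee_pos"]
    return W@c["T_tool_cam"]
def K(c): return np.array([[c["fx"],0,c["cx"]],[0,c["fy"],c["cy"]],[0,0,1]]), np.array([c["k1"],0,0,0.])
def rays(c,uv,M):
    k,d=K(c); s=cv2.undistortPoints(np.asarray(uv,float).reshape(-1,1,2),k,d).reshape(-1,2)
    return np.c_[s[:,0],-s[:,1],-np.ones(len(s))]@M[:3,:3].T
def onplane(c,uv,z,M):
    r=rays(c,uv,M); o=M[:3,3]; return o+r*((z-o[2])/r[:,2])[:,None]
def cloud(c,M):
    h,w=c["z_map"].shape; u,v=np.meshgrid(np.arange(w),np.arange(h))
    P=M[:3,3]+rays(c,np.c_[u.ravel(),v.ravel()],M)*c["z_map"].reshape(-1,1)
    P[c["z_map"].ravel()<=0]=np.nan
    return P.reshape(h,w,3)
def proj(c,P,M):
    q=(np.atleast_2d(P)-M[:3,3])@M[:3,:3]; q=q*[1,-1,-1]; k,d=K(c)
    return cv2.projectPoints(q.reshape(-1,1,3),np.zeros(3),np.zeros(3),k,d)[0].reshape(-1,2)
E
python3 - <<'E'
from h import *
for n in("top","scene"):
    c=np.load(n+"0.npy",allow_pickle=True).item(); P=cloud(c,T(c))
    roi=(P[...,0]>.3)&(P[...,0]<.65)&(abs(P[...,1])<.4)
    print(n,"table",np.nanmedian(P[...,2][roi&(P[...,2]<.02)]))
    for lo,hi in((.012,.03),(.035,.055),(.06,.078),(.078,.09),(.094,.104),(.104,.125)):
        m=(roi&(P[...,2]>lo)&(P[...,2]<hi)).astype(np.uint8)
        k,l,s,ce=cv2.connectedComponentsWithStats(m)
        for i in range(1,k):
            if s[i,4]>=12:
                q=P[l==i]; (cc,r)=cv2.minEnclosingCircle(q[:,:2].astype(np.float32))
                print(lo,hi,"n",s[i,4],"px",ce[i].round(),"mean",q.mean(0).round(4),"circ",np.round(cc,4),round(r,4))
E
```

```text
top table -0.00038370017705169346
0.012 0.03 n 13 px [154. 194.] mean [0.5677 0.3111 0.0136] circ [0.5676 0.311 ] 0.0111
0.012 0.03 n 12 px [164. 194.] mean [0.5686 0.2824 0.0137] circ [0.5699 0.2829] 0.0112
0.012 0.03 n 15 px [179. 194.] mean [0.5701 0.2353 0.0137] circ [0.5697 0.2364] 0.0175
0.012 0.03 n 34 px [128. 201.] mean [0.5457 0.3906 0.0192] circ [0.5455 0.3907] 0.01
0.012 0.03 n 16 px [317. 205.] mean [ 0.5474 -0.1938  0.0196] circ [ 0.5482 -0.1939] 0.0222
0.012 0.03 n 18 px [315. 219.] mean [ 0.5035 -0.1866  0.0224] circ [ 0.5017 -0.1862] 0.019
0.012 0.03 n 12 px [220. 226.] mean [0.4754 0.1032 0.0138] circ [0.4759 0.1025] 0.0155
0.012 0.03 n 14 px [312. 234.] mean [ 0.4571 -0.1796  0.0228] circ [ 0.4571 -0.1805] 0.02
0.012 0.03 n 44 px [229. 240.] mean [0.4327 0.0744 0.0244] circ [0.4328 0.0743] 0.0111
0.012 0.03 n 12 px [276. 241.] mean [ 0.4347 -0.0704  0.0135] circ [ 0.4345 -0.0707] 0.0144
0.012 0.03 n 24 px [136. 278.] mean [0.3106 0.3527 0.0153] circ [0.305  0.3542] 0.025
0.035 0.055 n 33 px [248. 183.] mean [0.6067 0.0201 0.0451] circ [0.6074 0.0201] 0.0094
0.035 0
[... 6082 characters left out ...]
55 -0.0564  0.0984] circ [ 0.5592 -0.0538] 0.014
0.094 0.104 n 88 px [130. 201.] mean [ 0.4974 -0.2816  0.0989] circ [ 0.4962 -0.2818] 0.0195
0.094 0.104 n 36 px [130. 211.] mean [ 0.5372 -0.2877  0.099 ] circ [ 0.5372 -0.288 ] 0.0192
0.094 0.104 n 42 px [129. 223.] mean [ 0.5765 -0.2956  0.0958] circ [ 0.5779 -0.2958] 0.0191
0.104 0.125 n 68 px [243. 170.] mean [ 0.4913 -0.0026  0.1116] circ [ 0.4882 -0.0013] 0.0131
0.104 0.125 n 110 px [233. 189.] mean [ 0.5607 -0.0548  0.1132] circ [ 0.5571 -0.0513] 0.0166
0.104 0.125 n 54 px [129. 197.] mean [ 0.4928 -0.2816  0.107 ] circ [ 0.494  -0.2816] 0.0183
0.104 0.125 n 47 px [129. 209.] mean [ 0.5402 -0.2892  0.1075] circ [ 0.538  -0.2892] 0.0186
```

```bash
cat >> h.py <<'E'
def rel(x,y,z,head=None,p=None):
    "cm shift along tool axes and spin from present pose to world x,y,z with tool y at heading (deg, mod 180)"
    from station import monitor
    from scipy.spatial.transform import Rotation as R
    st=monitor.read_state(); M=R.from_quat(st["tool_rot"]).as_matrix()
    d=M.T@(np.array([x,y,z])-st["ee_pos"])*100
    h=np.degrees(np.arctan2(M[1,1],M[0,1])); s=0 if head is None else -((head-h+90)%180-90)
    return d.round(2),round(s,1),"head",round(h,2),"q6",st["q"][5].round(2)
E
python3 - <<'E'
from h import *
i=cv2.imread("pics/scene0.png")[150:280,180:330]; i=cv2.convertScaleAbs(cv2.resize(i,None,fx=4.5,fy=4.5,interpolation=cv2.INTER_CUBIC),alpha=1.4)
cv2.imwrite("pics/crop1.png",i)
for a in((.487,-.0005,.22,98.4),(.487,-.0005,.05,98.4),(.406,.309,.22,98.4),(.537,.069,.045,8.4)): print(a,rel(*a))
E
```

```text
(0.487, -0.0005, 0.22, 98.4) (array([-44.16, -31.91,   1.11]), np.float64(-33.4), 'head', np.float64(64.97), 'q6', np.float64(-0.15))
(0.487, -0.0005, 0.05, 98.4) (array([-44.16, -31.9 ,  18.11]), np.float64(-33.4), 'head', np.float64(64.97), 'q6', np.float64(-0.15))
(0.406, 0.309, 0.22, 98.4) (array([-23.72,  -7.3 ,   1.08]), np.float64(-33.4), 'head', np.float64(64.97), 'q6', np.float64(-0.15))
(0.537, 0.069, 0.045, 8.4) (array([-45.75, -23.48,  18.6 ]), np.float64(56.6), 'head', np.float64(64.97), 'q6', np.float64(-0.15))
```

View pics/crop1.png

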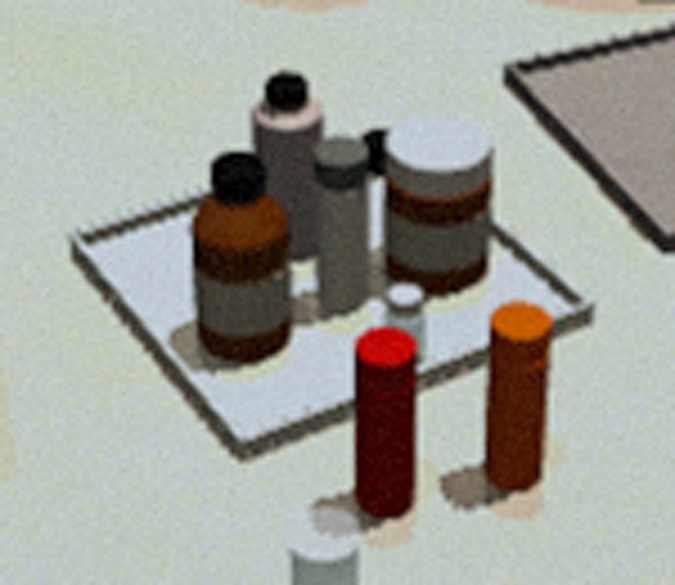

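The crop shows the white tube with its grey cap at scene pixels (256, 200), standing inside the tray. The red tube at (265, 243) and the orange one at (295, 238) stand outside it and are the look-alikes, so the target is the white tube. The bottle is on the tube's -y side, the jar on +y and the canister on -x.

play_rows(
  moves=[
    [1,[-44.16,-31.91,1.1],-33.4],
    [1,[-44.16,-31.91,1.1],-33.4],
    [1,[-44.16,-31.91,1.1],-33.4],
    [1,[-44.16,-31.91,1.1],-33.4],
    [1,[-44.16,-31.91,1.1],-33.4],
    [1,[-44.16,-31.91,1.1],-33.4],
    [1,[-44.16,-31.91,1.1],-33.4],
    [1,[-44.16,-31.91,1.1],-33.4],
    [1,[-44.16,-31.91,1.1],-33.4],
    [1,[-44.16,-31.91,1.1],-33.4],
    [1,[-44.16,-31.91,1.1],-33.4],
    [1,[-44.16,-31.91,1.1],-33.4],
    [1,[-44.16,-31.91,1.1],-33.4],
    [1,[-44.16,-31.91,1.1],-33.4],
    [1,[-44.16,-31.91,1.1],-33.4],
    [1,[-44.16,-31.91,1.1],-33.4],
  ],
  grip_force=40,
)

```text
clock: 1.75
ee_pos: [0.4867, 0.001, 0.2205]
tool_rot: [-0.074, 0.997, 0.0, 0.0]
wrist_force: [0.3, -0.1, 0.0]
width: 1.005
```

```bash
cat > look.py <<'E'
import sys
from h import *
from station import monitor,cams
st=monitor.read_state(); c=cams.camera("wrist"); M=T(c,st); P=cloud(c,M)
print(st["clock"],st["ee_pos"].round(4),st["width"],st["wrist_force"].round(2))
for lo,hi in((.08,.095),(.098,.1055),(.108,.122)):
    m=((P[...,2]>lo)&(P[...,2]<hi)).astype(np.uint8); k,l,s,ce=cv2.connectedComponentsWithStats(m)
    for i in range(1,k):
        if s[i,4]>60:
            q=P[l==i]; cc,r=cv2.minEnclosingCircle(q[:,:2].astype(np.float32)); print(lo,hi,s[i,4],ce[i].round(),q.mean(0).round(4),np.round(cc,4),round(r,4))
cv2.imwrite(sys.argv[1],c["img"])
E
python3 look.py pics/w1.png; python3 -c "
from h import *
for a in((.487,-.0005,.05,98.4),): print(rel(*a))"
```

```text
1.75 [0.4867 0.001  0.2205] 1.004647657673185 [ 0.33 -0.05  0.01]
0.08 0.095 166 [244. 155.] [ 0.47   -0.0054  0.0882] [ 0.4796 -0.0041] 0.0187
0.08 0.095 2988 [311. 233.] [0.5333 0.0657 0.0886] [0.5355 0.0668] 0.0296
0.08 0.095 1233 [181. 226.] [ 0.545  -0.0526  0.0869] [ 0.5545 -0.0553] 0.0253
0.08 0.095 216 [244. 225.] [0.5346 0.0043 0.0875] [0.542  0.0051] 0.0141
0.08 0.095 269 [188. 351.] [ 0.6893 -0.0335  0.0871] [ 0.6975 -0.0331] 0.0139
0.08 0.095 112 [247. 359.] [0.6945 0.0311 0.0834] [0.6987 0.0323] 0.0122
0.098 0.1055 457 [244. 170.] [ 0.48   -0.0035  0.0995] [ 0.4858 -0.0029] 0.0181
0.098 0.1055 70 [178. 233.] [ 0.5438 -0.0525  0.1031] [ 0.5493 -0.0542] 0.0128
0.098 0.1055 805 [244. 243.] [0.5443 0.0055 0.1036] [0.5455 0.0058] 0.0147
0.098 0.1055 169 [181. 363.] [ 0.6942 -0.0383  0.0999] [ 0.6961 -0.0377] 0.0125
0.108 0.122 695 [244. 182.] [ 0.4853 -0.0028  0.1139] [ 0.4859 -0.0027] 0.0119
0.108 0.122 863 [172. 249.] [ 0.5526 -0.0548  0.1153] [ 0.5543 -0.0549] 0.0142
(array([ 1.000e-02, -1.400e-01,  1.705e+01]), np.float64(0.1), 'head', np.float64(98.47), 'q6', np.float64(-1.87))
```

play_rows(
  moves=[
    [1,[0,-0.25,4],0],
    [1,[0,-0.25,9],0],
    [1,[0,-0.25,13],0],
    [1,[0,-0.25,17],0],
    [1,[0,-0.25,17],0],
    [1,[0,-0.25,17],0],
    [0,[0,-0.25,17],0],
    [0,[0,-0.25,17],0],
    [0,[0,-0.25,17],0],
    [0,[0,-0.25,17],0],
    [0,[0,-0.25,17],0],
    [0,[0,-0.25,17],0],
    [0,[0,-0.25,17],0],
  ],
  grip_force=40,
)

```text
clock: 3.1
ee_pos: [0.4885, -0.0026, 0.0518]
tool_rot: [-0.073, 0.997, -0.0, 0.001]
wrist_force: [-1.5, 1.8, 8.4]
width: 0.46
```

play_rows(
  moves=[
    [0,[0,0,-4],0],
    [0,[0,0,-8],0],
    [0,[0,0,-12],0],
    [0,[0,0,-16],0],
    [0,[0,0,-17],0],
    [0,[0.4,4,-17],0],
    [0,[0.8,8,-17],0],
    [0,[1.3,12,-17],0],
    [0,[1.8,16,-17],0],
    [0,[2.2,20,-17],0],
    [0,[2.6,24,-17],0],
    [0,[3.1,28,-17],0],
    [0,[3.56,32,-17],0],
    [0,[3.56,32,-17],0],
    [0,[3.56,32,-17],0],
  ],
)

```text
clock: 4.6
ee_pos: [0.4049, 0.3091, 0.2196]
tool_rot: [-0.074, 0.997, -0.0, -0.001]
wrist_force: [0.1, -0.2, -1.2]
width: 0.456
```

Run:
```python
from h import *
from station import cams
print(rel(.4065,.309,.0525,98.4))
c=cams.camera("scene"); cv2.imwrite("pics/s2.png",cv2.resize(c["img"][60:300,130:420],None,fx=2.5,fy=2.5))
```

```text
(array([-0.17, -0.02, 16.71]), np.float64(0.1), 'head', np.float64(98.5), 'q6', np.float64(-1.22))
```

View pics/s2.png

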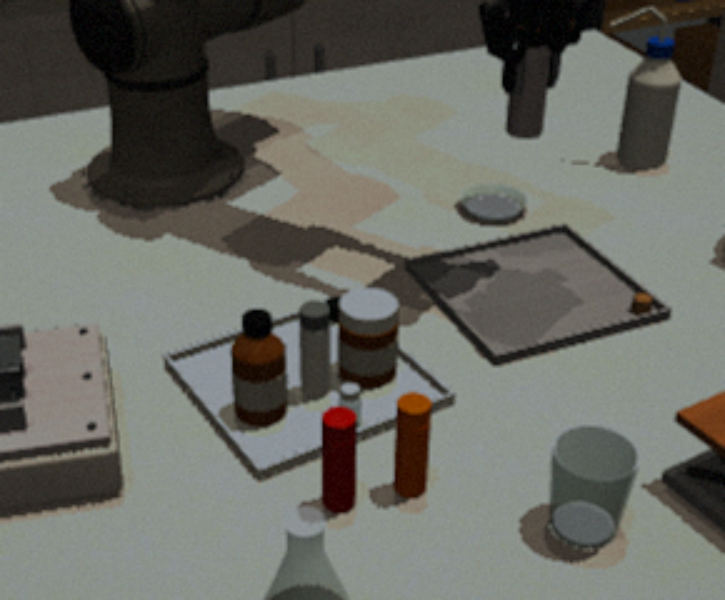

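The canister hangs upright from the gripper at crop pixel (527, 100). The side tray is clear except for the cork.

play_rows(
  moves=[
    [0,[-0.15,0,4],0],
    [0,[-0.15,0,8],0],
    [0,[-0.15,0,12],0],
    [0,[-0.15,0,15],0],
    [0,[-0.15,0,16.5],0],
    [0,[-0.15,0,16.9],0],
    [0,[-0.15,0,16.9],0],
    [1,[-0.15,0,16.9],0],
    [1,[-0.15,0,16.9],0],
    [1,[-0.15,0,16.9],0],
    [1,[-0.15,0,16.9],0],
    [1,[-0.15,0,16.9],0],
    [1,[-0.15,0,13],0],
    [1,[-0.15,0,9],0],
    [1,[-0.15,0,4],0],
    [1,[-0.15,0,0],0],
    [1,[-0.15,0,0],0],
  ],
)

```text
clock: 6.35
ee_pos: [0.4097, 0.3104, 0.2262]
tool_rot: [-0.073, 0.997, 0.002, 0.005]
wrist_force: [-0.5, -0.5, -1.0]
width: 1.003
```

```bash
python3 look.py pics/w3.png; python3 -c "
from h import *
for a in((.555,-.0537,.22,8.4),(.5363,.068,.22,8.4)): print(rel(*a))"
```

```text
6.35 [0.4097 0.3104 0.2262] 1.0028666590133566 [-0.48 -0.46 -1.01]
0.08 0.095 163 [244. 148.] [0.3893 0.3037 0.0886] [0.3989 0.3051] 0.0188
0.08 0.095 693 [  8. 259.] [0.533  0.0894 0.0871] [0.5353 0.0797] 0.0272
0.08 0.095 584 [499. 302.] [0.5167 0.5985 0.0809] [0.5154 0.6019] 0.0306
0.098 0.1055 445 [245. 162.] [0.399  0.3062 0.0996] [0.4047 0.3067] 0.018
0.108 0.122 684 [244. 173.] [0.4043 0.3065 0.1139] [0.4053 0.3065] 0.0121
0.108 0.122 228 [505. 319.] [0.513  0.5773 0.1144] [0.5116 0.5794] 0.0134
(array([ -9.2 , -38.09,   0.28]), np.float64(90.0), 'head', np.float64(98.39), 'q6', np.float64(-1.22))
(array([ -9.12, -25.77,   0.31]), np.float64(90.0), 'head', np.float64(98.39), 'q6', np.float64(-1.22))
```

play_rows(
  moves=[
    [1,[-9.3,-38.1,0],90],
    [1,[-9.3,-38.1,0],90],
    [1,[-9.3,-38.1,0],90],
    [1,[-9.3,-38.1,0],90],
    [1,[-9.3,-38.1,0],90],
    [1,[-9.3,-38.1,0],90],
    [1,[-9.3,-38.1,0],90],
    [1,[-9.3,-38.1,0],90],
    [1,[-9.3,-38.1,0],90],
    [1,[-9.3,-38.1,0],90],
    [1,[-9.3,-38.1,0],90],
    [1,[-9.3,-38.1,0],90],
    [1,[-9.3,-38.1,0],90],
    [1,[-9.3,-38.1,0],90],
    [1,[-9.3,-38.1,0],90],
    [1,[-9.3,-38.1,0],90],
  ],
)

```text
clock: 8.0
ee_pos: [0.5547, -0.0544, 0.2202]
tool_rot: [0.653, 0.757, 0.0, -0.0]
wrist_force: [-0.6, 0.0, -0.5]
width: 0.996
```

```bash
python3 look.py pics/w4.png; python3 -c "
from h import *
for a in((.555,-.0537,.047,8.4),): print(rel(*a))"
```

```text
8.0 [ 0.5547 -0.0544  0.2202] 0.9964870204242482 [-0.63  0.01 -0.52]
0.08 0.095 3844 [247.  25.] [0.5367 0.0608 0.089 ] [0.536  0.0663] 0.0297
0.08 0.095 365 [437.  95.] [0.6964 0.0332 0.0873] [0.7055 0.0335] 0.0143
0.08 0.095 1400 [248. 164.] [ 0.5537 -0.0465  0.0868] [ 0.5551 -0.055 ] 0.0255
0.08 0.095 314 [408. 168.] [ 0.6909 -0.0291  0.0874] [ 0.7009 -0.0329] 0.0151
0.08 0.095 377 [497. 258.] [ 0.8039 -0.1024  0.0875] [ 0.8124 -0.1063] 0.0143
0.08 0.095 316 [162. 356.] [ 0.4937 -0.2702  0.0865] [ 0.4886 -0.2749] 0.0202
0.098 0.1055 1110 [458.  98.] [0.7069 0.0338 0.1   ] [0.7074 0.0337] 0.0149
0.098 0.1055 1148 [248. 103.] [0.5459 0.006  0.104 ] [0.5459 0.0056] 0.0149
0.098 0.1055 892 [425. 178.] [ 0.7006 -0.0325  0.1001] [ 0.7011 -0.033 ] 0.0149
0.098 0.1055 151 [504. 268.] [ 0.802  -0.1054  0.1013] [ 0.8071 -0.1075] 0.0121
0.098 0.1055 76 [162. 367.] [ 0.4969 -0.2687  0.1013] [ 0.4954 -0.2732] 0.0094
0.108 0.122 976 [248. 183.] [ 0.5549 -0.0539  0.1158] [ 0.5551 -0.0551] 0.014
(array([ 0.06,  0.03, 17.33]), np.float64(0.0), 'head', np.float64(8.41), 'q6', np.float64(-0.38))
```

play_rows(
  moves=[
    [1,[0,0,4],0],
    [1,[0,0,8],0],
    [1,[0,0,12],0],
    [1,[0,0,15],0],
    [1,[0,0,17.3],0],
    [1,[0,0,17.3],0],
    [1,[0,0,17.3],0],
    [1,[0,0,17.3],0],
    [0,[0,0,17.3],0],
    [0,[0,0,17.3],0],
    [0,[0,0,17.3],0],
    [0,[0,0,17.3],0],
    [0,[0,0,17.3],0],
    [0,[0,0,17.3],0],
  ],
  grip_force=40,
)

```text
clock: 9.45
ee_pos: [0.5551, -0.0545, 0.0482]
tool_rot: [0.654, 0.757, 0.0, 0.001]
wrist_force: [-1.2, -0.3, 6.6]
width: 0.594
```

play_rows(
  moves=[
    [0,[0,0,-4],0],
    [0,[0,0,-8],0],
    [0,[0,0,-12],0],
    [0,[0,0,-16],0],
    [0,[0,0,-17],0],
    [0,[4,-0.3,-17],0],
    [0,[8,-0.6,-17],0],
    [0,[12,-0.9,-17],0],
    [0,[16,-1.2,-17],0],
    [0,[20,-1.5,-17],0],
    [0,[24,-1.8,-17],0],
    [0,[28,-2.1,-17],0],
    [0,[31,-2.3,-17],0],
    [0,[31,-2.3,-17],0],
    [0,[31,-2.3,-17],0],
    [0,[31,-2.3,-17],0],
  ],
)

```text
clock: 11.05
ee_pos: [0.4868, 0.248, 0.2167]
tool_rot: [0.654, 0.757, -0.001, -0.0]
wrist_force: [0.5, -0.8, -0.5]
width: 0.599
```

```bash
python3 look.py pics/w5.png
python3 - <<'E'
from h import *
from station import cams
print(rel(.4865,.249,.048,8.4))
c=cams.camera("scene"); cv2.imwrite("pics/s5.png",cv2.resize(c["img"][40:260,220:470],None,fx=2.7,fy=2.7))
E
```

```text
11.05 [0.4868 0.248  0.2167] 0.5987644108891811 [ 0.54 -0.81 -0.47]
0.08 0.095 184 [176.  86.] [0.4204 0.3118 0.0883] [0.4129 0.309 ] 0.0184
0.08 0.095 134 [509. 310.] [0.7736 0.1423 0.0833] [0.7775 0.1413] 0.0188
0.08 0.095 137 [294. 341.] [0.5596 0.0774 0.0883] [0.5582 0.0748] 0.016
0.098 0.1055 568 [160.  89.] [0.4111 0.3087 0.0994] [0.4056 0.3069] 0.018
0.108 0.122 896 [148.  91.] [0.4059 0.3071 0.1138] [0.4053 0.3069] 0.0122
(array([ 1.300e-01, -1.000e-02,  1.688e+01]), np.float64(-0.1), 'head', np.float64(8.3), 'q6', np.float64(0.19))
```

View pics/s5.png

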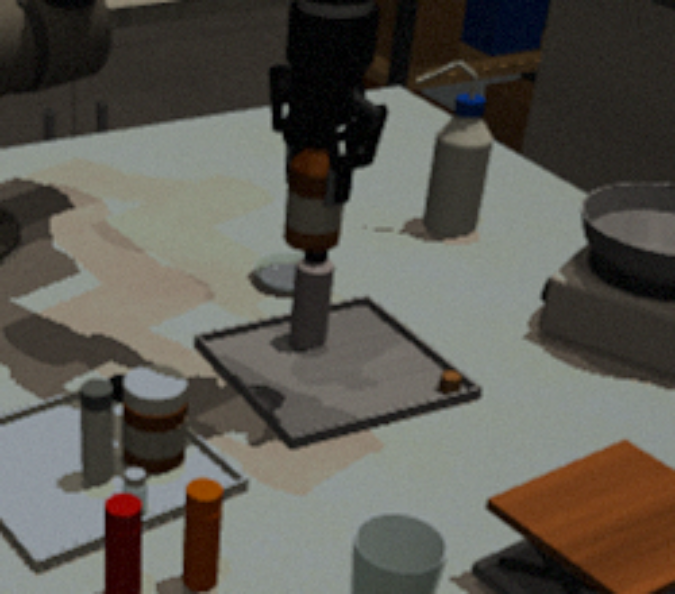

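The canister stands upright on the side tray at crop pixel (312, 310), and the bottle is held upright above the tray.

play_rows(
  moves=[
    [0,[0,0,4],0],
    [0,[0,0,8],0],
    [0,[0,0,12],0],
    [0,[0,0,15],0],
    [0,[0,0,16.5],0],
    [0,[0,0,16.9],0],
    [0,[0,0,16.9],0],
    [0,[0,0,16.9],0],
    [1,[0,0,16.9],0],
    [1,[0,0,16.9],0],
    [1,[0,0,16.9],0],
    [1,[0,0,16.9],0],
    [1,[0,0,16.9],0],
    [1,[0,0,13],0],
    [1,[0,0,9],0],
    [1,[0,0,4],0],
    [1,[0,0,0],0],
    [1,[0,0,0],0],
    [1,[0,0,0],0],
  ],
)

```text
clock: 13.05
ee_pos: [0.487, 0.249, 0.2181]
tool_rot: [0.654, 0.757, 0.001, 0.001]
wrist_force: [0.5, 0.2, -1.6]
width: 1.002
```

```bash
python3 look.py pics/w6.png; python3 -c "
from h import *
for a in((.5363,.067,.22,8.4),): print(rel(*a))"
```

```text
13.05 [0.487  0.249  0.2181] 1.0023722177838492 [ 0.49  0.2  -1.62]
0.08 0.095 181 [176.  88.] [0.4208 0.3113 0.0882] [0.4132 0.3088] 0.0182
0.08 0.095 1414 [248. 166.] [0.4862 0.2564 0.0868] [0.4875 0.2477] 0.0255
0.08 0.095 189 [507. 308.] [0.7736 0.1444 0.0836] [0.7787 0.1434] 0.022
0.08 0.095 1908 [268. 340.] [0.5337 0.0751 0.0884] [0.5357 0.0677] 0.0297
0.098 0.1055 558 [160.  90.] [0.4109 0.3089 0.0995] [0.4061 0.307 ] 0.018
0.108 0.122 891 [148.  92.] [0.4059 0.3072 0.1138] [0.4056 0.3069] 0.0121
0.108 0.122 994 [248. 185.] [0.4873 0.2488 0.1158] [0.4875 0.2478] 0.014
(array([-18.71,   2.29,  -0.33]), np.float64(-0.0), 'head', np.float64(8.38), 'q6', np.float64(0.19))
```

play_rows(
  moves=[
    [1,[-5,0.6,0],0],
    [1,[-9,1.1,0],0],
    [1,[-13,1.6,0],0],
    [1,[-17,2.1,0],0],
    [1,[-18.7,2.3,0],0],
    [1,[-18.7,2.3,0],0],
    [1,[-18.7,2.3,2],0],
    [1,[-18.7,2.3,6],0],
    [1,[-18.7,2.3,10],0],
    [1,[-18.7,2.3,14],0],
    [1,[-18.7,2.3,17],0],
    [1,[-18.7,2.3,17.2],0],
    [1,[-18.7,2.3,17.2],0],
    [1,[-18.7,2.3,17.2],0],
    [0,[-18.7,2.3,17.2],0],
    [0,[-18.7,2.3,17.2],0],
    [0,[-18.7,2.3,17.2],0],
    [0,[-18.7,2.3,17.2],0],
    [0,[-18.7,2.3,17.2],0],
    [0,[-18.7,2.3,17.2],0],
  ],
  grip_force=40,
)

```text
clock: 15.1
ee_pos: [0.5375, 0.0673, 0.0469]
tool_rot: [0.654, 0.757, 0.001, 0.001]
wrist_force: [-0.9, -0.3, 6.9]
width: 0.682
```

play_rows(
  moves=[
    [0,[0,0,-4],0],
    [0,[0,0,-8],0],
    [0,[0,0,-12],0],
    [0,[0,0,-16],0],
    [0,[0,0,-17],0],
    [0,[4,-0.1,-17],0],
    [0,[8,-0.2,-17],0],
    [0,[12,-0.3,-17],0],
    [0,[16,-0.4,-17],0],
    [0,[20,-0.5,-17],0],
    [0,[24,-0.6,-17],0],
    [0,[28,-0.7,-17],0],
    [0,[30.1,-0.7,-17],0],
    [0,[30.1,-0.7,-17],0],
    [0,[30.1,-0.7,-17],0],
    [0,[30.1,-0.7,-17],0],
  ],
)

```text
clock: 16.7
ee_pos: [0.4862, 0.3629, 0.2149]
tool_rot: [0.654, 0.757, -0.001, -0.0]
wrist_force: [-0.1, 0.6, -0.6]
width: 0.68
```

play_rows(
  moves=[
    [0,[0,0,4],0],
    [0,[0,0,8],0],
    [0,[0,0,12],0],
    [0,[0,0,15],0],
    [0,[0,0,16.5],0],
    [0,[0,0,16.9],0],
    [0,[0,0,16.9],0],
    [0,[0,0,16.9],0],
    [1,[0,0,16.9],0],
    [1,[0,0,16.9],0],
    [1,[0,0,16.9],0],
    [1,[0,0,16.9],0],
    [1,[0,0,16.9],0],
    [1,[0,0,13],0],
    [1,[0,0,9],0],
    [1,[0,0,4],0],
    [1,[0,0,0],0],
    [1,[0,0,0],0],
    [1,[0,0,0],0],
  ],
)

```text
clock: 18.6
ee_pos: [0.4862, 0.3642, 0.2162]
tool_rot: [0.654, 0.757, 0.001, 0.0]
wrist_force: [-0.4, -0.4, -0.8]
width: 0.999
```

```bash
python3 look.py pics/w7.png
python3 - <<'E'
from h import *
from station import cams
for a in((.5465,.0068,.20,8.4),): print(rel(*a))
c=cams.camera("top"); np.save("top7.npy",c,allow_pickle=True); cv2.imwrite("pics/t7.png",cv2.resize(c["img"][150:290,100:310],None,fx=3.5,fy=3.5))
E
```

```text
18.6 [0.4862 0.3642 0.2162] 0.9991087860820278 [-0.39 -0.4  -0.81]
0.08 0.095 3604 [248. 175.] [0.4863 0.3644 0.0891] [0.4866 0.3629] 0.0294
0.08 0.095 317 [157. 210.] [0.4119 0.3207 0.0877] [0.4067 0.3115] 0.0195
0.08 0.095 1186 [232. 279.] [0.4867 0.2592 0.0869] [0.4873 0.2486] 0.0256
0.098 0.1055 445 [149. 223.] [0.4083 0.3135 0.0998] [0.4059 0.3075] 0.0179
0.098 0.1055 90 [231. 290.] [0.4863 0.2589 0.1031] [0.487  0.2511] 0.0134
0.108 0.122 632 [141. 235.] [0.4058 0.3086 0.1136] [0.4053 0.3077] 0.012
0.108 0.122 779 [230. 306.] [0.4872 0.2506 0.1152] [0.4872 0.248 ] 0.0146
(array([-36.21,   0.82,   1.47]), np.float64(-0.0), 'head', np.float64(8.38), 'q6', np.float64(0.37))
```

View pics/t7.png

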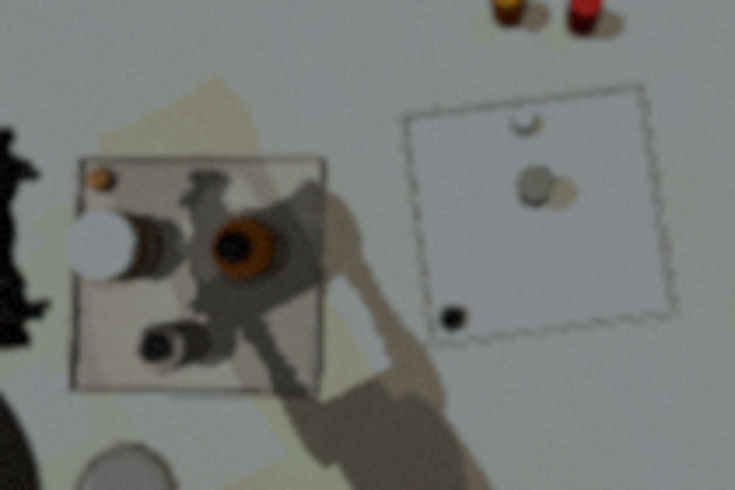

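The top view shows all three standing upright in the side tray: jar at crop (103, 245), bottle at (238, 247), canister at (160, 345). The white tube is alone in the storage tray with the vial and stopper, its cap at (537, 186).

play_rows(
  moves=[
    [1,[-36.2,0.8,0],-72.6],
    [1,[-36.2,0.8,0],-72.6],
    [1,[-36.2,0.8,0],-72.6],
    [1,[-36.2,0.8,0],-72.6],
    [1,[-36.2,0.8,0],-72.6],
    [1,[-36.2,0.8,0],-72.6],
    [1,[-36.2,0.8,0],-72.6],
    [1,[-36.2,0.8,0],-72.6],
    [1,[-36.2,0.8,0],-72.6],
    [1,[-36.2,0.8,0],-72.6],
    [1,[-36.2,0.8,0],-72.6],
    [1,[-36.2,0.8,0],-72.6],
    [1,[-36.2,0.8,0],-72.6],
    [1,[-36.2,0.8,0],-72.6],
    [1,[-36.2,0.8,0],-72.6],
  ],
)

```text
clock: 20.2
ee_pos: [0.5467, 0.0075, 0.2154]
tool_rot: [0.079, 0.997, 0.0, 0.0]
wrist_force: [0.3, 0.4, -0.7]
width: 1.001
```

```bash
python3 look.py pics/w8.png
python3 - <<'E'
from h import *
for a in((.5465,.0068,.055,81),(.5155,-.2852,.25,81)): print(rel(*a))
c=np.load("top7.npy",allow_pickle=True).item(); M=T(c)
q=onplane(c,np.array([(80,158),(327,158),(72,390),(320,392)])/3.5+[100,150],.018,M)[:,:2]; print(q.round(3),q.mean(0).round(4))
E
```

```text
20.2 [0.5467 0.0075 0.2154] 1.0014061068411446 [ 0.25  0.37 -0.74]
0.08 0.095 289 [508.  64.] [0.4888 0.2254 0.0821] [0.4897 0.2296] 0.0176
0.08 0.095 146 [246. 162.] [0.5346 0.0075 0.0875] [0.5422 0.0065] 0.0142
0.08 0.095 314 [298. 315.] [0.6965 0.0331 0.0875] [0.7063 0.0338] 0.0148
0.08 0.095 306 [233. 318.] [ 0.6904 -0.0307  0.0875] [ 0.6995 -0.0328] 0.0146
0.098 0.1055 1000 [246. 180.] [0.5452 0.006  0.1039] [0.5461 0.0058] 0.0148
0.098 0.1055 569 [301. 331.] [0.7063 0.0336 0.0999] [0.7072 0.0341] 0.015
0.098 0.1055 563 [232. 335.] [ 0.6999 -0.0327  0.1   ] [ 0.7007 -0.0325] 0.015
(array([ 0.02, -0.06, 16.04]), np.float64(-0.0), 'head', np.float64(80.98), 'q6', np.float64(-1.54))
(array([ -1.5 , -29.38,  -3.47]), np.float64(-0.0), 'head', np.float64(80.98), 'q6', np.float64(-1.54))
[[0.562 0.408]
 [0.568 0.189]
 [0.36  0.403]
 [0.365 0.187]] [0.4639 0.2967]
```

play_rows(
  moves=[
    [1,[0,-0.1,4],0],
    [1,[0,-0.1,8],0],
    [1,[0,-0.1,12],0],
    [1,[0,-0.1,15],0],
    [1,[0,-0.1,16],0],
    [1,[0,-0.1,16],0],
    [1,[0,-0.1,16],0],
    [1,[0,-0.1,16],0],
    [0,[0,-0.1,16],0],
    [0,[0,-0.1,16],0],
    [0,[0,-0.1,16],0],
    [0,[0,-0.1,16],0],
    [0,[0,-0.1,16],0],
    [0,[0,-0.1,16],0],
    [0,[0,-0.1,16],0],
    [0,[0,-0.1,16],0],
    [0,[0,-0.1,16],0],
  ],
  grip_force=70,
)

```text
clock: 21.95
ee_pos: [0.5468, 0.0061, 0.0558]
tool_rot: [0.079, 0.997, 0.0, 0.0]
wrist_force: [-1.5, 1.6, 6.2]
width: 0.333
```

Run:
```python
from h import *
for a in((.5155,-.2852,.25,81),): print(rel(*a))
```

```text
(array([ -1.49, -29.26, -19.43]), np.float64(-0.0), 'head', np.float64(80.97), 'q6', np.float64(-1.54))
```

play_rows(
  moves=[
    [0,[0,0,-4],0],
    [0,[0,0,-8],0],
    [0,[0,0,-12],0],
    [0,[0,0,-16],0],
    [0,[0,0,-19.4],0],
    [0,[-0.2,-4,-19.4],0],
    [0,[-0.4,-8,-19.4],0],
    [0,[-0.6,-12,-19.4],0],
    [0,[-0.8,-16,-19.4],0],
    [0,[-1.0,-20,-19.4],0],
    [0,[-1.2,-24,-19.4],0],
    [0,[-1.4,-28,-19.4],0],
    [0,[-1.5,-29.3,-19.4],0],
    [0,[-1.5,-29.3,-19.4],0],
    [0,[-1.5,-29.3,-19.4],0],
    [0,[-1.5,-29.3,-19.4],0],
  ],
)

```text
clock: 23.55
ee_pos: [0.5157, -0.2841, 0.2493]
tool_rot: [0.078, 0.997, 0.0, -0.0]
wrist_force: [-0.0, -0.2, -0.6]
width: 0.333
```

Run:
```python
from h import *
from station import monitor,cams
print(rel(.5155,-.2852,.1225,81))
st=monitor.read_state()
for n in("wrist","scene","top"):
    c=cams.camera(n); M=T(c,st); P=cloud(c,M)
    if n=="wrist": cv2.imwrite("pics/w9.png",c["img"])
    R=(abs(P[...,0]-.515)<.12)&(abs(P[...,1]+.285)<.12)
    m=(R&(P[...,2]>.066)&(P[...,2]<.076)); q=P[m][:,:2].astype(np.float32)
    print(n,"platform",m.sum(),cv2.minAreaRect(q))
    m=(R&(P[...,2]>.103)&(P[...,2]<.118)).astype(np.uint8);k,l,s,ce=cv2.connectedComponentsWithStats(m)
    for i in range(1,k):
        if s[i,4]>20: q=P[l==i]; print(s[i,4],ce[i].round(),q.mean(0).round(4),cv2.minAreaRect(q[:,:2].astype(np.float32)))
```

```text
(array([ 0.  , -0.13, 12.68]), np.float64(0.1), 'head', np.float64(81.07), 'q6', np.float64(-2.05))
wrist platform 26840 ((0.5138077139854431, -0.28671029210090637), (0.18100829422473907, 0.17999890446662903), 81.02027130126953)
364 [245. 144.] [ 0.4904 -0.2832  0.1079] ((0.4910297989845276, -0.2831200063228607), (0.03810032084584236, 0.008492912165820599), 81.03368377685547)
129 [233. 193.] [ 0.5339 -0.3014  0.1061] ((0.5326110124588013, -0.29809606075286865), (0.00862510409206152, 0.024022195488214493), 11.440122604370117)
53 [260. 192.] [ 0.5372 -0.2764  0.1055] ((0.5360331535339355, -0.2771495282649994), (0.012710307724773884, 0.0046083140186965466), 60.018035888671875)
scene platform 3206 ((0.514396607875824, -0.2849613428115845), (0.18037429451942444, 0.18686485290527344), 80.8670883178711)
62 [129. 197.] [ 0.4927 -0.2818  0.1064] ((0.4934338331222534, -0.28176721930503845), (0.03614645451307297, 0.010293127037584782), 82.1783218383789)
51 [128. 209.] [ 0.5405 -0.2896  0.1074] ((0.5408521294593811, -0.28923407196998596), (0.03661923110485077, 0.0060896133072674274), 80.3062515258789)
top platform 2358 ((0.5148574709892273, -0.2832929193973541), (0.1782703697681427, 0.18010607361793518), 80.85220336914062)
23 [353. 207.] [ 0.5395 -0.2811  0.1059] ((0.5401252508163452, -0.28184130787849426), (0.00858268141746521, 0.020628059282898903), 1.1150873899459839)
33 [353. 224.] [ 0.4906 -0.2805  0.1067] ((0.4902071952819824, -0.28163009881973267), (0.03859523683786392, 0.008437390439212322), 75.66287994384766)
```

View pics/w9.png

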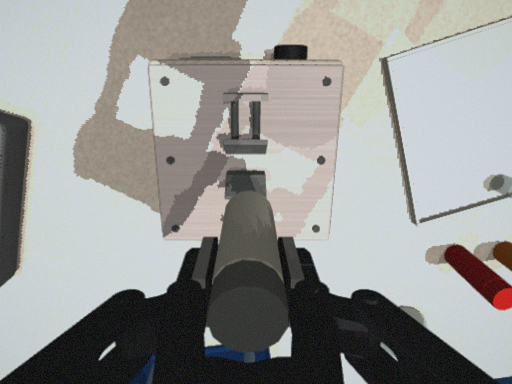

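The wrist view shows the tube held upright over the clamp, with the jaws at about (245, 145) and (245, 182), centred under it.

play_rows(
  moves=[
    [0,[0.05,-0.13,4],0],
    [0,[0.05,-0.13,7],0],
    [0,[0.05,-0.13,8.5],0],
    [0,[0.05,-0.13,8.5],0],
    [0,[0.05,-0.13,9],0],
    [0,[0.05,-0.13,9.5],0],
    [0,[0.05,-0.13,10],0],
    [0,[0.05,-0.13,10.5],0],
    [0,[0.05,-0.13,11],0],
    [0,[0.05,-0.13,11.4],0],
    [0,[0.05,-0.13,11.8],0],
    [0,[0.05,-0.13,12.2],0],
    [0,[0.05,-0.13,12.5],0],
    [0,[0.05,-0.13,12.7],0],
    [0,[0.05,-0.13,12.7],0],
    [0,[0.05,-0.13,12.7],0],
  ],
)

```text
clock: 25.3
ee_pos: [0.5145, -0.2868, 0.1218]
tool_rot: [0.079, 0.997, 0.0, -0.0]
wrist_force: [0.3, -1.2, -0.6]
width: 0.335
```

```bash
cat > tubechk.py <<'E'
from h import *
from station import monitor,cams
st=monitor.read_state(); print(st["clock"],st["ee_pos"].round(4),st["wrist_force"].round(2),st["width"])
for n in("wrist","scene"):
    c=cams.camera(n); M=T(c,st); P=cloud(c,M); R=(abs(P[...,0]-.515)<.09)&(abs(P[...,1]+.285)<.09)
    if n=="scene": cv2.imwrite("pics/tc%d.png"%(st["clock"]*100),cv2.resize(c["img"][110:290,60:230],None,fx=3.3,fy=3.3,interpolation=cv2.INTER_CUBIC))
    else: cv2.imwrite("pics/tw%d.png"%(st["clock"]*100),c["img"])
    for lo,hi in((.103,.118),(.164,.182)):
        m=(R&(P[...,2]>lo)&(P[...,2]<hi)).astype(np.uint8);k,l,s,ce=cv2.connectedComponentsWithStats(m)
        for i in range(1,k):
            if s[i,4]>20: q=P[l==i]; print(n,lo,s[i,4],ce[i].round(),q.mean(0).round(4),"zmax",np.percentile(q[:,2],98).round(4),[np.round(v,4) for v in cv2.minEnclosingCircle(q[:,:2].astype(np.float32))])
E
python3 tubechk.py; python3 -c "
from h import *
print(rel(.515,-.2853,.1216,81))"
```

```text
25.3 [ 0.5145 -0.2868  0.1218] [ 0.32 -1.17 -0.56] 0.33483653385831336
wrist 0.103 993 [249. 185.] [ 0.4848 -0.2821  0.1082] zmax 0.1105 [array([ 0.485 , -0.2821]), np.float64(0.0191)]
wrist 0.103 618 [248. 220.] [ 0.5021 -0.2854  0.1109] zmax 0.1176 [array([ 0.5106, -0.2863]), np.float64(0.0147)]
wrist 0.164 4994 [247. 314.] [ 0.5112 -0.2871  0.1696] zmax 0.1711 [array([ 0.5138, -0.2873]), np.float64(0.0157)]
wrist 0.164 5015 [146. 320.] [ 0.5036 -0.3196  0.1757] zmax 0.1816 [array([ 0.5064, -0.3187]), np.float64(0.0208)]
wrist 0.164 5045 [349. 320.] [ 0.514  -0.2537  0.1757] zmax 0.1816 [array([ 0.5167, -0.2551]), np.float64(0.0207)]
scene 0.103 130 [129. 206.] [ 0.5333 -0.2874  0.109 ] zmax 0.1173 [array([ 0.5303, -0.2887]), np.float64(0.0244)]
scene 0.164 351 [122. 179.] [ 0.521  -0.2882  0.173 ] zmax 0.1816 [array([ 0.5269, -0.2882]), np.float64(0.0498)]
(array([-0.03,  0.16,  0.02]), np.float64(-0.0), 'head', np.float64(80.97), 'q6', np.float64(-2.05))
```

play_rows(
  moves=[
    [0,[0,0,0.1],0],
    [0,[0,0,0.15],0],
    [0,[0,0,0.15],0],
    [0,[0,0,0.15],0],
  ],
)

```text
clock: 25.8
ee_pos: [0.5146, -0.2869, 0.1217]
tool_rot: [0.079, 0.997, -0.0, 0.0]
wrist_force: [-2.7, 0.7, 6.3]
width: 0.332
```

```bash
python3 tubechk.py; ls pics | grep tc
```

```text
25.8 [ 0.5146 -0.2869  0.1217] [-2.7   0.65  6.26] 0.3318343849981573
wrist 0.103 987 [249. 185.] [ 0.4849 -0.2821  0.1082] zmax 0.1104 [array([ 0.4855, -0.2821]), np.float64(0.0191)]
wrist 0.103 632 [248. 220.] [ 0.5022 -0.2851  0.1107] zmax 0.1177 [array([ 0.5107, -0.2865]), np.float64(0.0146)]
wrist 0.164 10021 [197. 317.] [ 0.5075 -0.3034  0.1726] zmax 0.1813 [array([ 0.5082, -0.3052]), np.float64(0.0332)]
wrist 0.164 5058 [349. 320.] [ 0.5141 -0.2536  0.1757] zmax 0.1816 [array([ 0.5174, -0.2556]), np.float64(0.0207)]
scene 0.103 76 [129. 204.] [ 0.5255 -0.2863  0.1104] zmax 0.1169 [array([ 0.5165, -0.2855]), np.float64(0.0154)]
scene 0.103 50 [128. 210.] [ 0.5448 -0.2902  0.1074] zmax 0.1102 [array([ 0.5449, -0.29  ]), np.float64(0.0185)]
scene 0.164 355 [123. 179.] [ 0.5212 -0.2876  0.1727] zmax 0.1814 [array([ 0.5257, -0.2874]), np.float64(0.049)]
tc2530.png
tc2580.png
```

The tube stands firm on the platform: the height stopped and the force rose. Releasing it now.

play_rows(
  moves=[
    [0,[0,0,0.05],0],
    [1,[0,0,0.05],0],
    [1,[0,0,0.05],0],
    [1,[0,0,0.05],0],
    [1,[0,0,0.05],0],
    [1,[0,0,0.05],0],
    [1,[0,0,-3],0],
    [1,[0,0,-6],0],
    [1,[0,0,-10],0],
    [1,[0,0,-12],0],
    [1,[0,0,-12],0],
    [1,[0,0,-12],0],
  ],
  grip_force=40,
)

```text
clock: 27.1
ee_pos: [0.5145, -0.2868, 0.2404]
tool_rot: [0.079, 0.997, 0.0, -0.0]
wrist_force: [-0.5, 0.8, -0.1]
width: 1.003
```

```bash
python3 tubechk.py; python3 -c "
from h import *
print(rel(.4862,.3635,.2172,8.4))"; ls pics|grep tc
```

```text
27.1 [ 0.5145 -0.2868  0.2404] [-0.54  0.84 -0.15] 1.0032451572781158
wrist 0.103 400 [248. 141.] [ 0.4856 -0.2824  0.1079] zmax 0.1105 [array([ 0.4856, -0.2823]), np.float64(0.0192)]
wrist 0.103 134 [247. 161.] [ 0.5022 -0.2857  0.1106] zmax 0.1175 [array([ 0.51  , -0.2867]), np.float64(0.0143)]
wrist 0.164 1373 [247. 198.] [ 0.5128 -0.2875  0.17  ] zmax 0.1714 [array([ 0.5139, -0.2877]), np.float64(0.0147)]
scene 0.103 131 [129. 206.] [ 0.533  -0.2877  0.1093] zmax 0.1175 [array([ 0.5312, -0.2876]), np.float64(0.0246)]
scene 0.164 107 [124. 180.] [ 0.519  -0.286   0.1693] zmax 0.1721 [array([ 0.5175, -0.287 ]), np.float64(0.0158)]
(array([12.95, 63.75,  2.32]), np.float64(72.6), 'head', np.float64(80.97), 'q6', np.float64(-2.05))
tc2530.png
tc2580.png
tc2710.png
```

View pics/tc2710.png

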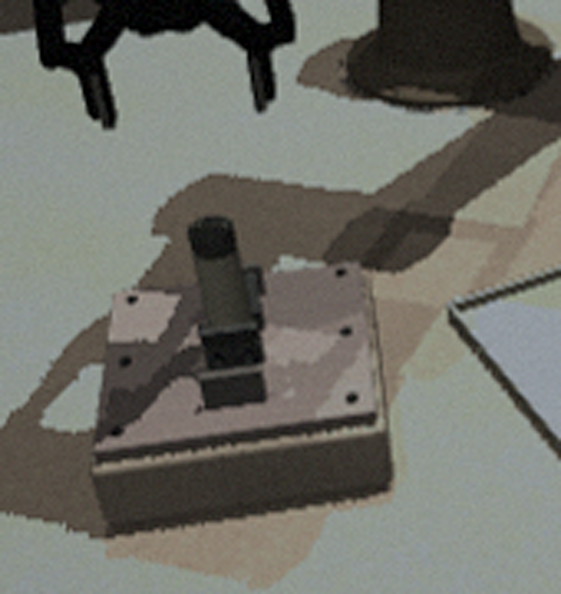

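play_rows(
  moves=[
    [1,[13,63.7,2.3],72.6],
    [1,[13,63.7,2.3],72.6],
    [1,[13,63.7,2.3],72.6],
    [1,[13,63.7,2.3],72.6],
    [1,[13,63.7,2.3],72.6],
    [1,[13,63.7,2.3],72.6],
    [1,[13,63.7,2.3],72.6],
    [1,[13,63.7,2.3],72.6],
    [1,[13,63.7,2.3],72.6],
    [1,[13,63.7,2.3],72.6],
    [1,[13,63.7,2.3],72.6],
    [1,[13,63.7,2.3],72.6],
    [1,[13,63.7,2.3],72.6],
    [1,[13,63.7,2.3],72.6],
    [1,[13,63.7,2.3],72.6],
    [1,[13,63.7,2.3],72.6],
    [1,[13,63.7,2.3],72.6],
    [1,[13,63.7,2.3],72.6],
    [1,[13,63.7,2.3],72.6],
    [1,[13,63.7,2.3],72.6],
  ],
)

```text
clock: 29.2
ee_pos: [0.4866, 0.3618, 0.2181]
tool_rot: [0.654, 0.756, 0.0, 0.0]
wrist_force: [-0.6, -0.0, 0.7]
width: 1.0
```

```bash
python3 look.py pics/w10.png; python3 -c "
from h import *
print(rel(.4862,.3640,.046,8.4),rel(.5365,.067,.2152,8.4))"
```

```text
29.2 [0.4866 0.3618 0.2181] 1.0002174608822398 [-0.59 -0.    0.74]
0.08 0.095 3579 [248. 172.] [0.4864 0.3644 0.0891] [0.4867 0.3627] 0.0295
0.08 0.095 325 [158. 207.] [0.4117 0.3208 0.0877] [0.4057 0.3087] 0.0196
0.08 0.095 1186 [232. 276.] [0.4866 0.2591 0.087 ] [0.4871 0.2487] 0.0256
0.098 0.1055 429 [150. 219.] [0.4083 0.3132 0.0997] [0.4054 0.3075] 0.0178
0.098 0.1055 85 [232. 286.] [0.4867 0.2591 0.1029] [0.4869 0.2522] 0.013
0.108 0.122 626 [142. 231.] [0.4058 0.3088 0.1135] [0.4058 0.3073] 0.0121
0.108 0.122 774 [230. 302.] [0.4872 0.2506 0.1153] [0.4871 0.2485] 0.0146
(array([ 2.00e-01, -1.00e-02,  1.72e+01]), np.float64(-0.1), 'head', np.float64(8.32), 'q6', np.float64(0.37)) (array([-29.91,   0.68,   0.28]), np.float64(-0.1), 'head', np.float64(8.32), 'q6', np.float64(0.37))
```

The tube stands upright between both jaws at crop (222, 290), with the gripper clear of it. The jar goes back first.

play_rows(
  moves=[
    [1,[0.2,0,4],0],
    [1,[0.2,0,8],0],
    [1,[0.2,0,12],0],
    [1,[0.2,0,15],0],
    [1,[0.2,0,17.1],0],
    [1,[0.2,0,17.1],0],
    [1,[0.2,0,17.1],0],
    [1,[0.2,0,17.1],0],
    [0,[0.2,0,17.1],0],
    [0,[0.2,0,17.1],0],
    [0,[0.2,0,17.1],0],
    [0,[0.2,0,17.1],0],
    [0,[0.2,0,17.1],0],
    [0,[0.2,0,17.1],0],
  ],
)

```text
clock: 30.65
ee_pos: [0.4868, 0.365, 0.0483]
tool_rot: [0.654, 0.757, 0.001, 0.0]
wrist_force: [0.6, 0.1, 6.2]
width: 0.683
```

play_rows(
  moves=[
    [0,[0,0,-4],0],
    [0,[0,0,-8],0],
    [0,[0,0,-12],0],
    [0,[0,0,-16],0],
    [0,[0,0,-17],0],
    [0,[-4,0.1,-17],0],
    [0,[-8,0.2,-17],0],
    [0,[-12,0.3,-17],0],
    [0,[-16,0.4,-17],0],
    [0,[-20,0.5,-17],0],
    [0,[-24,0.6,-17],0],
    [0,[-28,0.7,-17],0],
    [0,[-30.1,0.7,-17],0],
    [0,[-30.1,0.7,-17],0],
    [0,[-30.1,0.7,-17],0],
    [0,[-30.1,0.7,-17],0],
  ],
)

```text
clock: 32.25
ee_pos: [0.5363, 0.0687, 0.2163]
tool_rot: [0.653, 0.757, -0.0, -0.001]
wrist_force: [0.4, 0.1, -1.9]
width: 0.682
```

```bash
python3 -c "
from h import *
print(rel(.5367,.0673,.047,8.4))"
```

```text
(array([-0.16,  0.04, 16.93]), np.float64(0.0), 'head', np.float64(8.42), 'q6', np.float64(-0.16))
```

play_rows(
  moves=[
    [0,[-0.1,0,4],0],
    [0,[-0.1,0,8],0],
    [0,[-0.1,0,12],0],
    [0,[-0.1,0,15],0],
    [0,[-0.1,0,16.5],0],
    [0,[-0.1,0,16.9],0],
    [0,[-0.1,0,16.9],0],
    [0,[-0.1,0,16.9],0],
    [1,[-0.1,0,16.9],0],
    [1,[-0.1,0,16.9],0],
    [1,[-0.1,0,16.9],0],
    [1,[-0.1,0,16.9],0],
    [1,[-0.1,0,16.9],0],
    [1,[-0.1,0,13],0],
    [1,[-0.1,0,9],0],
    [1,[-0.1,0,4],0],
    [1,[-0.1,0,0],0],
    [1,[-0.1,0,0],0],
    [1,[-0.1,0,0],0],
  ],
)

```text
clock: 34.15
ee_pos: [0.5371, 0.0668, 0.2176]
tool_rot: [0.654, 0.757, 0.001, 0.001]
wrist_force: [0.1, 0.2, -0.9]
width: 0.996
```

```bash
python3 look.py pics/w11.png; python3 -c "
from h import *
print(rel(.487,.2485,.0482,8.4))"
```

```text
34.15 [0.5371 0.0668 0.2176] 0.996228082297656 [ 0.14  0.16 -0.94]
0.08 0.095 3573 [247. 174.] [0.5369 0.0672 0.0891] [0.5371 0.0657] 0.0295
0.08 0.095 349 [418. 227.] [0.6982 0.0397 0.0876] [0.7063 0.0348] 0.0145
0.08 0.095 131 [401. 282.] [ 0.7004 -0.0194  0.0874] [ 0.7024 -0.0212] 0.0085
0.098 0.1055 765 [432. 240.] [0.7071 0.0344 0.1   ] [0.7077 0.0345] 0.0155
0.098 0.1055 189 [410. 295.] [ 0.7057 -0.025   0.0999] [ 0.705  -0.0274] 0.0125
(array([18.69, -2.23, 16.81]), np.float64(-0.0), 'head', np.float64(8.37), 'q6', np.float64(-0.16))
```

play_rows(
  moves=[
    [1,[5,-0.6,0],0],
    [1,[9,-1.1,0],0],
    [1,[13,-1.6,0],0],
    [1,[17,-2,0],0],
    [1,[18.7,-2.2,0],0],
    [1,[18.7,-2.2,0],0],
    [1,[18.7,-2.2,2],0],
    [1,[18.7,-2.2,6],0],
    [1,[18.7,-2.2,10],0],
    [1,[18.7,-2.2,14],0],
    [1,[18.7,-2.2,16.5],0],
    [1,[18.7,-2.2,16.8],0],
    [1,[18.7,-2.2,16.8],0],
    [1,[18.7,-2.2,16.8],0],
    [0,[18.7,-2.2,16.8],0],
    [0,[18.7,-2.2,16.8],0],
    [0,[18.7,-2.2,16.8],0],
    [0,[18.7,-2.2,16.8],0],
    [0,[18.7,-2.2,16.8],0],
    [0,[18.7,-2.2,16.8],0],
  ],
)

```text
clock: 36.2
ee_pos: [0.4883, 0.2489, 0.0502]
tool_rot: [0.653, 0.757, 0.001, 0.0]
wrist_force: [-2.0, -0.7, 6.4]
width: 0.594
```

play_rows(
  moves=[
    [0,[0,0,-4],0],
    [0,[0,0,-8],0],
    [0,[0,0,-12],0],
    [0,[0,0,-16],0],
    [0,[0,0,-17],0],
    [0,[-4,0.3,-17],0],
    [0,[-8,0.6,-17],0],
    [0,[-12,0.9,-17],0],
    [0,[-16,1.2,-17],0],
    [0,[-20,1.5,-17],0],
    [0,[-24,1.8,-17],0],
    [0,[-28,2.1,-17],0],
    [0,[-31,2.3,-17],0],
    [0,[-31,2.3,-17],0],
    [0,[-31,2.3,-17],0],
    [0,[-31,2.3,-17],0],
  ],
)

```text
clock: 37.8
ee_pos: [0.5553, -0.0537, 0.2183]
tool_rot: [0.653, 0.757, -0.0, -0.001]
wrist_force: [-0.6, 0.1, -2.1]
width: 0.593
```

```bash
python3 -c "
from h import *
print(rel(.555,-.0545,.048,8.4))"
```

```text
(array([-0.09, -0.02, 17.03]), np.float64(0.0), 'head', np.float64(8.41), 'q6', np.float64(-0.38))
```

play_rows(
  moves=[
    [0,[-0.1,0,4],0],
    [0,[-0.1,0,8],0],
    [0,[-0.1,0,12],0],
    [0,[-0.1,0,15],0],
    [0,[-0.1,0,16.5],0],
    [0,[-0.1,0,16.9],0],
    [0,[-0.1,0,16.9],0],
    [0,[-0.1,0,16.9],0],
    [1,[-0.1,0,16.9],0],
    [1,[-0.1,0,16.9],0],
    [1,[-0.1,0,16.9],0],
    [1,[-0.1,0,16.9],0],
    [1,[-0.1,0,16.9],0],
    [1,[-0.1,0,13],0],
    [1,[-0.1,0,9],0],
    [1,[-0.1,0,4],0],
    [1,[-0.1,0,0],0],
    [1,[-0.1,0,0],0],
    [1,[-0.1,0,0],0],
  ],
)

```text
clock: 39.7
ee_pos: [0.5561, -0.0558, 0.2196]
tool_rot: [0.654, 0.757, 0.001, 0.001]
wrist_force: [-0.1, 0.2, -0.3]
width: 1.003
```

```bash
python3 look.py pics/w12.png; python3 -c "
from h import *
print(rel(.4065,.309,.2196,98.4))"
```

```text
39.7 [ 0.5561 -0.0558  0.2196] 1.0028816331125883 [-0.07  0.21 -0.28]
0.08 0.095 3806 [246.  25.] [0.538  0.0594 0.089 ] [0.537  0.0658] 0.0297
0.08 0.095 365 [436.  93.] [0.6967 0.0334 0.0873] [0.7065 0.0338] 0.0147
0.08 0.095 1391 [247. 163.] [ 0.5546 -0.0471  0.0868] [ 0.556  -0.0556] 0.0255
0.08 0.095 316 [407. 166.] [ 0.6909 -0.0291  0.0873] [ 0.7    -0.0325] 0.015
0.08 0.095 378 [496. 256.] [ 0.8041 -0.1022  0.0875] [ 0.8127 -0.1063] 0.0143
0.08 0.095 528 [168. 358.] [ 0.5017 -0.2722  0.0871] [ 0.4985 -0.2727] 0.0271
0.098 0.1055 1112 [457.  96.] [0.7069 0.0337 0.0999] [0.7077 0.0336] 0.0153
0.098 0.1055 908 [424. 176.] [ 0.7007 -0.0327  0.1001] [ 0.7015 -0.0334] 0.0152
0.098 0.1055 151 [503. 266.] [ 0.8021 -0.1054  0.1012] [ 0.8068 -0.107 ] 0.012
0.108 0.122 984 [247. 182.] [ 0.5558 -0.0545  0.1158] [ 0.5559 -0.0556] 0.014
0.108 0.122 75 [508. 277.] [ 0.8038 -0.1119  0.1085] [ 0.8073 -0.1189] 0.0028
(array([38.24, -9.43, -0.12]), np.float64(90.0), 'head', np.float64(8.36), 'q6', np.float64(-0.38))
```

play_rows(
  moves=[
    [1,[38.2,-9.4,0],-90],
    [1,[38.2,-9.4,0],-90],
    [1,[38.2,-9.4,0],-90],
    [1,[38.2,-9.4,0],-90],
    [1,[38.2,-9.4,0],-90],
    [1,[38.2,-9.4,0],-90],
    [1,[38.2,-9.4,0],-90],
    [1,[38.2,-9.4,0],-90],
    [1,[38.2,-9.4,0],-90],
    [1,[38.2,-9.4,0],-90],
    [1,[38.2,-9.4,0],-90],
    [1,[38.2,-9.4,0],-90],
    [1,[38.2,-9.4,0],-90],
    [1,[38.2,-9.4,0],-90],
    [1,[38.2,-9.4,0],-90],
    [1,[38.2,-9.4,0],-90],
  ],
)

```text
clock: 41.35
ee_pos: [0.4073, 0.3084, 0.2187]
tool_rot: [-0.073, 0.997, 0.0, -0.0]
wrist_force: [-0.8, -0.6, 0.7]
width: 0.998
```

```bash
python3 look.py pics/w13.png; python3 -c "
from h import *
print(rel(.4065,.309,.051,98.4))"
```

```text
41.35 [0.4073 0.3084 0.2187] 0.9979744250862654 [-0.8  -0.63  0.7 ]
0.08 0.095 172 [247. 155.] [0.3895 0.3044 0.0883] [0.4004 0.3061] 0.0192
0.08 0.095 578 [  6. 268.] [0.5341 0.0898 0.0868] [0.5358 0.0821] 0.0241
0.08 0.095 390 [504. 315.] [0.5216 0.5971 0.0809] [0.5201 0.6   ] 0.0256
0.098 0.1055 482 [246. 170.] [0.3995 0.3056 0.0995] [0.4045 0.3065] 0.0185
0.108 0.122 706 [247. 181.] [0.4043 0.3065 0.1139] [0.4051 0.3066] 0.012
0.108 0.122 75 [509. 334.] [0.5202 0.5772 0.1125] [0.5194 0.5785] 0.0067
(array([ 0.08,  0.07, 16.78]), np.float64(-0.1), 'head', np.float64(98.34), 'q6', np.float64(-1.22))
```

play_rows(
  moves=[
    [1,[0.1,0,4],0],
    [1,[0.1,0,8],0],
    [1,[0.1,0,12],0],
    [1,[0.1,0,15],0],
    [1,[0.1,0,16.8],0],
    [1,[0.1,0,16.8],0],
    [1,[0.1,0,16.8],0],
    [1,[0.1,0,16.8],0],
    [0,[0.1,0,16.8],0],
    [0,[0.1,0,16.8],0],
    [0,[0.1,0,16.8],0],
    [0,[0.1,0,16.8],0],
    [0,[0.1,0,16.8],0],
    [0,[0.1,0,16.8],0],
    [0,[0.1,0,16.8],0],
  ],
)

```text
clock: 42.9
ee_pos: [0.4066, 0.3085, 0.0514]
tool_rot: [-0.073, 0.997, 0.0, 0.0]
wrist_force: [-0.8, -1.5, 5.6]
width: 0.458
```

play_rows(
  moves=[
    [0,[0,0,-4],0],
    [0,[0,0,-8],0],
    [0,[0,0,-12],0],
    [0,[0,0,-16],0],
    [0,[0,0,-17],0],
    [0,[-0.4,-4,-17],0],
    [0,[-0.8,-8,-17],0],
    [0,[-1.3,-12,-17],0],
    [0,[-1.8,-16,-17],0],
    [0,[-2.2,-20,-17],0],
    [0,[-2.6,-24,-17],0],
    [0,[-3,-28,-17],0],
    [0,[-3.4,-32,-17],0],
    [0,[-3.4,-32,-17],0],
    [0,[-3.4,-32,-17],0],
    [0,[-3.4,-32,-17],0],
  ],
)

```text
clock: 44.5
ee_pos: [0.4859, -0.0024, 0.2201]
tool_rot: [-0.073, 0.997, 0.0, -0.001]
wrist_force: [1.0, 0.4, -1.6]
width: 0.454
```

```bash
python3 -c "
from h import *
print(rel(.4872,-.0025,.0515,98.4))"
```

```text
(array([-0.15, -0.04, 16.86]), np.float64(-0.0), 'head', np.float64(98.4), 'q6', np.float64(-1.88))
```

play_rows(
  moves=[
    [0,[-0.1,0,4],0],
    [0,[-0.1,0,8],0],
    [0,[-0.1,0,12],0],
    [0,[-0.1,0,15],0],
    [0,[-0.1,0,16.5],0],
    [0,[-0.1,0,16.9],0],
    [0,[-0.1,0,16.9],0],
    [0,[-0.1,0,16.9],0],
    [1,[-0.1,0,16.9],0],
    [1,[-0.1,0,16.9],0],
    [1,[-0.1,0,16.9],0],
    [1,[-0.1,0,16.9],0],
    [1,[-0.1,0,16.9],0],
    [1,[-0.1,0,13],0],
    [1,[-0.1,0,9],0],
    [1,[-0.1,0,4],0],
    [1,[-0.1,0,0],0],
    [1,[-0.1,0,0],0],
    [1,[-0.1,0,0],0],
  ],
)

```text
clock: 46.4
ee_pos: [0.4876, -0.0032, 0.2213]
tool_rot: [-0.073, 0.997, -0.0, 0.001]
wrist_force: [-0.3, -0.0, -0.6]
width: 1.001
```

```bash
python3 look.py pics/w14.png
```

```text
46.4 [ 0.4876 -0.0032  0.2213] 1.0010544276862667 [-0.32 -0.01 -0.63]
0.08 0.095 174 [247. 154.] [ 0.4703 -0.0068  0.0886] [ 0.4787 -0.0055] 0.0184
0.08 0.095 2967 [314. 233.] [0.5346 0.0646 0.0886] [0.5366 0.0657] 0.0296
0.08 0.095 1218 [185. 226.] [ 0.5458 -0.0533  0.0869] [ 0.5551 -0.0555] 0.0253
0.08 0.095 272 [193. 350.] [ 0.6897 -0.0333  0.0871] [ 0.6996 -0.0333] 0.0144
0.08 0.095 133 [251. 358.] [0.6949 0.0304 0.0841] [0.6999 0.0316] 0.0129
0.098 0.1055 455 [249. 169.] [ 0.48   -0.0041  0.0995] [ 0.4861 -0.0035] 0.0177
0.098 0.1055 75 [182. 234.] [ 0.5449 -0.0531  0.1033] [ 0.5517 -0.0547] 0.0133
0.098 0.1055 125 [184. 362.] [ 0.6947 -0.0402  0.0999] [ 0.6951 -0.0403] 0.0106
0.108 0.122 699 [248. 181.] [ 0.4853 -0.0038  0.1138] [ 0.4861 -0.0035] 0.012
0.108 0.122 854 [176. 249.] [ 0.5535 -0.0553  0.1153] [ 0.5557 -0.0555] 0.0145
```

play_rows(
  moves=[
    [1,[4,4,-2],0],
    [1,[8,8,-4],0],
    [1,[10,14,-4],0],
    [1,[10,18,-4],0],
    [1,[10,20,-4],0],
    [1,[10,20,-4],0],
    [1,[10,20,-4],0],
    [1,[10,20,-4],0],
  ],
)

```text
clock: 47.25
ee_pos: [0.3593, 0.1794, 0.2597]
tool_rot: [-0.073, 0.997, -0.0, -0.001]
wrist_force: [0.5, -0.2, -0.5]
width: 0.999
```

```bash
python3 tubechk.py
python3 - <<'E'
from h import *
from station import cams
c=cams.camera("scene"); P=cloud(c,T(c)); cv2.imwrite("pics/end.png",cv2.resize(c["img"][90:300,60:400],None,fx=2.3,fy=2.3,interpolation=cv2.INTER_CUBIC))
c0=np.load("scene0.npy",allow_pickle=True).item(); P0=cloud(c0,T(c0))
for nm,(x,y),lo,hi in(("bottle",(.557,-.053),.108,.122),("jar",(.537,.069),.084,.095),("canister",(.487,0),.108,.122)):
    for Q in(P0,P):
        m=(np.hypot(Q[...,0]-x,Q[...,1]-y)<.045)&(Q[...,2]>lo)&(Q[...,2]<hi); print(nm,m.sum(),Q[m].mean(0).round(4))
E
```

```text
47.25 [0.3593 0.1794 0.2597] [ 0.5  -0.22 -0.47] 0.9988661487626275
scene 0.103 77 [129. 204.] [ 0.5257 -0.2854  0.1109] zmax 0.1177 [array([ 0.5173, -0.2855]), np.float64(0.0152)]
scene 0.103 51 [128. 210.] [ 0.545  -0.2904  0.1074] zmax 0.1102 [array([ 0.5452, -0.2903]), np.float64(0.0191)]
scene 0.164 107 [123. 180.] [ 0.5183 -0.2864  0.1688] zmax 0.1717 [array([ 0.5153, -0.2871]), np.float64(0.0165)]
bottle 91 [ 0.5597 -0.0543  0.1146]
bottle 96 [ 0.5605 -0.0547  0.1142]
jar 276 [0.5412 0.0674 0.0885]
jar 275 [0.542  0.0661 0.0885]
canister 57 [ 0.4905 -0.0023  0.1127]
canister 56 [ 0.4908 -0.0027  0.1128]
```

View pics/end.png

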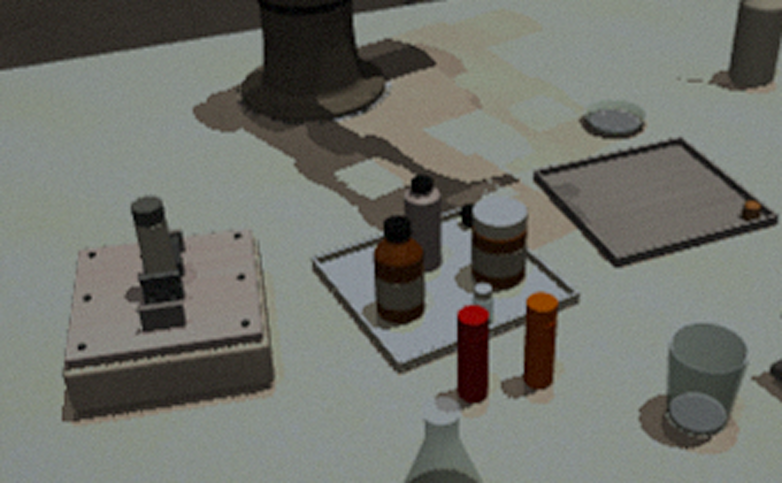

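All three containers are back within about 2 mm of where they started. The tube is upright and seated in the clamp, and the arm is clear.

```bash
python3 -c "
from station import job
print(job.job_done())"
```

```text
the job is handed in; nothing more can be done
None
```

The tube is in the shaker clamp, all three containers are back in the storage tray, and I handed the job in at about 47 s of the allowed 147 s. The hand-in gives no verdict.

**What I did:** I stood the canister, bottle and jar upright on the side tray. I then pressed the tube into the clamp, pushing a further 1.5 mm until the height stopped changing and the upward force reached about 6 N, and only then let go. The jar, bottle and canister went back in that order.

**Last checks:**
- **Containers:** all three stand upright, within about 2 mm of their start positions in both the scene and wrist cameras (limit 15 mm).
- **Tube:** it is upright, with its top at about 0.170 m, which puts its base on the platform. It is within about 3 mm of the clamp axis (limit 12 mm), and the jaws have visibly spread around it.
- **Arm:** it is parked clear of everything.

**Disagreements:** the wrist camera reads about 1–2 mm off from the two fixed cameras, so I aimed for positions between them. My two estimates of the side tray's centre differed by about 12 mm in y, but all three containers were inside its limits with either one. No check failed.

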